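Proof-test the desk lift's stop button

TASK

Do the weekly check of the standing desk's lift controls, by touch only: press the large winged mushroom stop button in until it stays down by itself when you let go, then push a fingertip against one of its wings to turn it clockwise (seen from above) until it springs back out, and then press the small round reset button beside it. Do not take the stop button between the fingers, finish with both buttons out and the stop button turned back to its rest position, and leave the drives and everything else on the shelf where they are.

Things in the scene. Friction and masses are not known exactly. Their poses are not given: they have to be found in the camera images.
- station: Desk-lift control station, fixed on the bracket shelf: grey box 90 mm (its x) by 200 mm (its y), top 64 mm above its origin, on a black silicone pad 106 x 216 x 4 mm. Origin: centre of the pad's underside, on the shelf deck, 100 mm above the desk. +x points away from the robot, turned up to 0.35 rad; z up. Stop button at y = +48 mm, reset button at y = -55 mm, a 15 mm wide pilot lamp between.
- stop_top (a point): Centre of the flat top of the mushroom stop button, 104 mm above the station's origin while out. Black round dome 52 mm wide, 22 mm high, flat top 32 mm wide, with two wings on opposite sides along this frame's x axis (at rest along the station's x), 76 mm over their tips. Frame moves and turns with the head; z up. A bezel 60 mm wide lies 35 mm below this point while out, the box top 40 mm.
- near_wing (a point): Point inside the wing nearer the robot, 32 mm from the button's axis (at x = -32 mm in the head's frame, same axes), 11.5 mm below stop_top. Each wing is a plain upright plate 12 mm thick (along y), 16.5 mm high, from 8 mm above to 8.5 mm below this point; its tip is 38 mm from the axis. The last 12 mm stand out beyond the round head. The far wing is alike.
- stop_press (a joint): How far the stop button is pushed in, m: 0 out, 0.009 hard against its stop. Sprung outwards, 4 N at the start, up to about 8 N on the way and 10 to 12 N at the stop. Pushed past about 0.006 it snaps in and latches; let go, it then rests at about 0.0063 until it is turned. Push it right to the stop to be sure.
- stop_twist (a joint): Turn of the stop button's head, rad, growing clockwise seen from above (the wing nearer the robot goes to the robot's left): 0 at rest, stop at 0.85. A light spring (0.015 to 0.036 N m, about 1 N at a wing) turns it back to 0 when let go. Turned past about 0.6 while latched, the button springs out 6 mm unless held down.
- reset_top (a point): Centre of the top of the round reset button, black, 28 mm wide in an aluminium collar 44 mm wide; the button's top is 8.5 to 9 mm above the collar and 21 mm above the box top (85 mm above the station's origin).
- reset_press (a joint): How far the reset button is pushed in, m: 0 out, 0.005 fully in. Springs back out; 1.5 N to start, 5 N at the bottom. It counts as pressed beyond 0.003.
- drive_front: Loose orange portable drive, 42 x 72 x 14 mm, lying flat on the middle of the shelf, the nearest of a row of three; origin at the centre of its underside. Bystander.
- drive_mid: The middle one of the three alike orange drives. Bystander.
- drive_back: The farthest of the three alike orange drives. Bystander.
- pen_holder: Glass pen holder with three pens, 74 mm wide, 95 mm high (pens to about 145 mm), loose on the back of the shelf; origin under its centre. Bystander.
- screwdriver: Small screwdriver, 150 mm long, lying loose on the shelf in front of the station. Bystander.
- screw_box: Cardboard box 60 x 80 x 28 mm, loose on top of the drive enclosure; origin at the centre of its underside. Bystander.
- enclosure: Silver drive enclosure, 150 x 170 x 110 mm (front latch 20 mm proud), fixed on the shelf at the other end from the station; origin at the centre of its underside. Bystander.

How it is judged:
By the outcome, as a careful person would: the job done as asked, in the order asked, and still so for the second after the job is handed in, with the robot touching nothing.
It also fails if it takes over 48 s, if anything falls off the work surface, if the arm or the gripper's body presses on something with over 40 N, if the wrist force passes 120 N, or if a joint passes its speed limit or range.

ROBOT

A 6-joint arm with a two-finger parallel gripper is mounted at the origin on the work surface. World frame = base frame: x ahead of the robot, y to its left, z up, the work surface at z = 0. Lengths are in m, angles in rad, forces in N, time in s.
With the tool pointing down it reaches from about 0.35 to 0.775 m from the base axis. Payload 7.3 kg.
Tool frame: the origin (TCP) lies at the very end of the fingers, on their centre line; the grasp point (between the pads) lies 19 mm behind it; z points along the fingers, y is the direction in which the jaws open and shut (so a half turn about z gives the same grasp; the last joint's range is limited). The gripper opens to 92 mm and grips with 3 to 60 N. Pads are 19 mm wide; open, the fingers measure 130 mm over their backs; the gripper's body (75 mm by 190 mm) begins 47 mm behind the grasp point.
Start: joints at [1.1, 0.342, 1.524, -0, 1.275, -0.146], TCP at [0.168, 0.498, 0.193] pointing down, gripper open.
Joint ranges: [-2.53, 2.53], [-0.77, 2.02], [0.04, 2.7], [-1, 4.14], [0.28, 2.66], [-3.11, 3.11]. Speed limits (rad/s): [2.57, 2.57, 3.14, 3.14, 3.14, 3.14].

INTERFACE

Orientations are given as [roll, pitch, yaw] about the fixed x, y, z axes, in that order (R = Rz(yaw) Ry(pitch) Rx(roll)).
In Python, from cell import robot gives the robot as it stands.
- The arm moves only by the tool apply_moves, never from a script. Its argument "plan" is a list of rows, each an object of numbers: "tx", "ty", "tz": the shift along the tool's x, y, z in m; "yaw": the turn about the tool's z in rad; "grip": the opening, from -1 (shut) to 1 (fully open), so that 0 is half open. In form: [{"tx": .., "ty": .., "tz": .., "yaw": .., "grip": ..}, ...]. A call has 1 to 8 rows; each row is the pose to reach, as a shift and turn from the pose commanded when the call began, along the tool's axes at that moment; what a row does not reach only later rows make up. A row lasts 1/8 s, in which the tool goes at most 62.5 mm and 10.7 degrees, less where a joint would pass 70% of its speed; a pose out of reach is approached as far as the arm can. A call with a gripper value outside its range is refused whole. The fingers move at their own pace and stop on an object; "force" is the grip in N (left out, the last holds). Time passes only in rows, so rows that repeat a pose let the fingers close. It gives the time, the measured TCP pose, the force and the opening at its end, in the units of the state.
- robot.observe(): the state, without advancing time (a new reading comes with each control period).
- robot.read_camera(name): name is "side" or "top" or "wrist"; returns (picture, depth): 480x640x3 uint8, red, green, blue; 480x640 float32, m along the optical axis (not along the pixel's ray), 0 where there is no reading.
- robot.get_calibration(name): a dict with "camera_matrix" (3x3 intrinsics, pixels), "R" (3x3) and "t" (3): a world point X has camera coordinates R X + t. Camera axes: x right, y down, z forward; pixel columns grow to the right and rows downward; lengths in m; the calibration is good to about 2 mm. A picture is of the moment at which its call begins: read the wrist's pose just before it. get_calibration takes no time and is no camera call; for the wrist camera it gives the pose at the moment of the call.
- robot.hand_in(): hands the job in, once; it reports no verdict.
Trained networks look in the newest picture that a camera, given by its name, has taken for a name from the list of things; names that differ only in an ending like _2 or _b are one class to them, and where a whole thing is asked for, a point or a joint stands for the part that bears it (a point fixed in the world has none). Each returns a list of dicts, best first, with "confidence" (0 to 1); they miss things now and then, are a little off and sometimes report something else, mostly with a low value. They report only what shows in the picture. A call takes as long as a camera call.
- robot.outline_of(label, camera): "region" (480x640 bool, what is visible of it) and "pixel" ([row, column] in pixels, amid what is visible of it).
- robot.tip_of(label, camera): "pixel" ([row, column] in pixels: a listed point, or the origin of a listed thing).
The state is a dict: "time": time; "qpos": joint angles; "qvel": joint speeds; "joint_efforts": joint torques, N m; "tool_pos": TCP position; "tool_rot": TCP orientation; "contact_force": force on the tool from outside, world axes, zero at the start; "torque": the same for the moment, N m; "opening": finger opening in m.
Only numpy, scipy, OpenCV 4.12 (cv2) and the standard library are available. Lean on these libraries where they do the work, as an engineer would, in place of code of your own. Each camera call takes 0.05 s, during which the arm holds its last target.

## Working session

There is one attempt and no reset: what is moved stays moved. The work goes in short steps, Python scripts to look and compute and a tool call to move; the robot and the scene stay as the last step left them, time stands still between calls to the robot, and variables do not carry over. Pictures are saved under pics/ and viewed, and the job is handed in when it is done.

Besides the shell and the picture viewer there is one more tool, called after "Emit:" as name([rows], argument=value, ...), one row to a line, values as JSON. apply_moves: Moves the arm, as the interface text tells. Its arguments: {"type":"object","properties":{"plan":{"type":"array","items":{"type":"object","properties":{"tx":{"type":"number"},"ty":{"type":"number"},"tz":{"type":"number"},"yaw":{"type":"number"},"grip":{"type":"number"}}}},"force":{"type":"number"}},"required":["plan"]}

```bash
mkdir -p pics; cat > h.py <<'E'
import numpy as np, cv2
from cell import robot
def world(cam,px,d,cal=None):
    c=cal or robot.get_calibration(cam)
    K=np.array(c["camera_matrix"]);R=np.array(c["R"]);t=np.array(c["t"])
    r,cc=px
    p=np.linalg.inv(K)@np.array([cc,r,1.0])*d
    return R.T@(p-t)
def onplane(cam,px,z):
    c=robot.get_calibration(cam)
    K=np.array(c["camera_matrix"]);R=np.array(c["R"]);t=np.array(c["t"])
    o=-R.T@t; v=R.T@np.linalg.inv(K)@np.array([px[1],px[0],1.0])
    return o+v*(z-o[2])/v[2]
def proj(cam,X):
    c=robot.get_calibration(cam)
    p=np.array(c["camera_matrix"])@(np.array(c["R"])@X+np.array(c["t"]))
    return p[1]/p[2],p[0]/p[2]
def save(im,n): cv2.imwrite('pics/'+n,cv2.cvtColor(im,cv2.COLOR_RGB2BGR))
E
python3 - <<'E'
from h import *
o=robot.observe(); print({k:np.round(v,4) for k,v in o.items()})
for cam in ("top","side"):
    im,d=robot.read_camera(cam); save(im,cam+'0.png'); np.save(cam+'0d.npy',d)
    for l in ("stop_top","near_wing","reset_top","station"):
        for x in robot.tip_of(l,cam)[:2]:
            r,c=map(int,np.round(x["pixel"])); dd=d[r,c]
            print(cam,l,x["confidence"],x["pixel"],dd,world(cam,x["pixel"],dd).round(4))
E
```

```text
{'time': np.float64(0.0), 'qpos': array([ 1.1   ,  0.3427,  1.525 ,  0.    ,  1.2754, -0.146 ]), 'qvel': array([ 0.0004,  0.0002, -0.0005,  0.0001,  0.0006, -0.0008]), 'joint_efforts': array([-3.00000e-04, -4.31229e+01, -2.44219e+01,  7.18000e-02,
        5.59000e-02, -1.00000e-04]), 'tool_pos': array([0.1673, 0.4971, 0.192 ]), 'tool_rot': array([-3.1400e+00, -2.0000e-04,  2.8168e+00]), 'contact_force': array([-1.4038, -0.0643, -0.6222]), 'torque': array([-0.041 , -0.0263, -0.0624]), 'opening': np.float64(0.0915)}
top stop_top 0.67 [224.8, 143.4] 0.84381235 [0.5832 0.3052 0.2028]
top near_wing 0.8 [248.9, 144.0] 0.84175384 [0.5456 0.3035 0.1989]
top reset_top 0.47 [232.9, 213.2] 0.860784 [0.5739 0.1994 0.1843]
top reset_top 0.4 [240.1, 191.9] 0.8784744 [0.5656 0.2379 0.165 ]
top station 0.67 [240.5, 189.1] 0.8799753 [0.5652 0.2428 0.1634]
side stop_top 0.72 [184.6, 281.5] 1.2533069 [0.5739 0.2913 0.2071]
side near_wing 0.77 [193.1, 266.6] 1.2588214 [0.5436 0.2975 0.1886]
side near_wing 0.29 [293.5, 304.2] 1.0605022 [0.5423 0.0191 0.1166]
side reset_top 0.48 [213.0, 296.0] 1.1820183 [0.577  0.1935 0.1873]
side station 0.91 [236.8, 285.6] 1.1566825 [0.546  0.1567 0.1578]
```

View pics/top0.png

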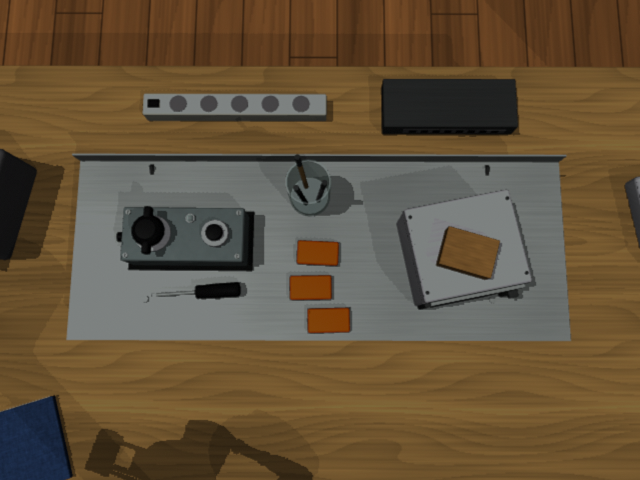

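View pics/side0.png

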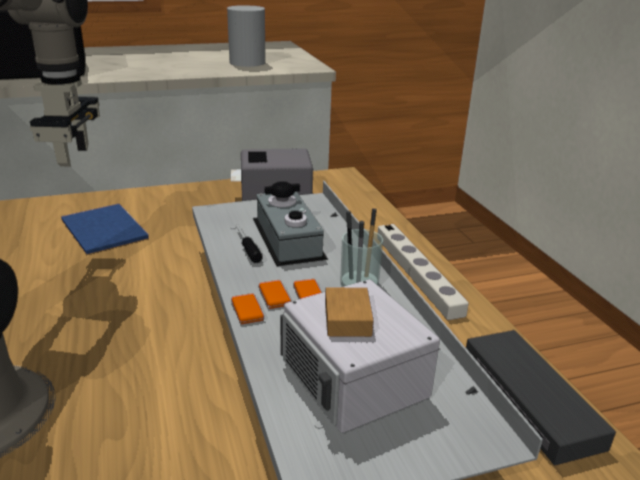

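```bash
python3 - <<'E'
from h import *
d=np.load('top0d.npy'); im=cv2.imread('pics/top0.png')
c=robot.get_calibration("top");K=np.array(c["camera_matrix"]);R=np.array(c["R"]);t=np.array(c["t"])
v,u=np.mgrid[0:480,0:640]
P=(np.stack([u,v,np.ones_like(u)],-1)@np.linalg.inv(K).T*d[...,None]-t)@R
m=(u>95)&(u<270)&(v>185)&(v<275)
Z=P[...,2]
def rep(n,mm):
    p=P[mm][:,:2].astype(np.float32); (ce,sz,a)=cv2.minAreaRect(p); print(n,len(p),'mean',p.mean(0).round(4),'z',Z[mm].mean().round(4),'rect',np.round(ce,4),np.round(sz,4),round(a,2))
for zz in (.15,.16,.165,.17,.18,.19,.2,.21): print(zz,(m&(Z>zz)).sum())
rep('boxtop',m&(abs(Z-.164)<.006))
rep('box+',m&(Z>.155))
rep('head',m&(Z>.1885)&(P[...,1]>.26))
rep('flat',m&(Z>.2)&(P[...,1]>.26))
rep('reset',m&(Z>.1795)&(P[...,1]<.24))
p=P[m&(Z>.185)&(Z<.199)&(P[...,1]>.26)]
# head wing axis by PCA
p=P[m&(Z>.1885)&(P[...,1]>.26)][:,:2];w,V=np.linalg.eigh(np.cov(p.T));print(w,V[:,1])
# reset dark
g=im.max(2)
rep('resetdark',m&(Z>.177)&(P[...,1]<.24)&(g<60))
save(cv2.resize(cv2.cvtColor(im[190:280,100:270],cv2.COLOR_BGR2RGB),None,fx=4.5,fy=4.5),'crop.png')
E
```

```text
0.15 6697
0.16 6444
0.165 2308
0.17 1678
0.18 1295
0.19 1018
0.2 587
0.21 76
boxtop 4951 mean [0.5741 0.2491] z 0.1631 rect [0.5765 0.2557] [0.2008 0.0903] 89.36
box+ 6672 mean [0.5724 0.2499] z 0.1796 rect [0.5473 0.1752] [0.388  0.1477] 70.21
head 965 mean [0.5754 0.3005] z 0.1994 rect [0.577  0.3032] [0.0652 0.0505] 36.07
flat 511 mean [0.5771 0.3029] z 0.2022 rect [0.5778 0.303 ] [0.0629 0.0417] 29.65
reset 303 mean [0.5345 0.1543] z 0.3959 rect [0.4942 0.1188] [0.2591 0.027 ] 44.97
[0.00013393 0.00028819] [-0.99987977  0.0155064 ]
resetdark 246 mean [0.5629 0.185 ] z 0.2487 rect [0.4951 0.1175] [0.2586 0.0259] 45.45
```

View pics/crop.png

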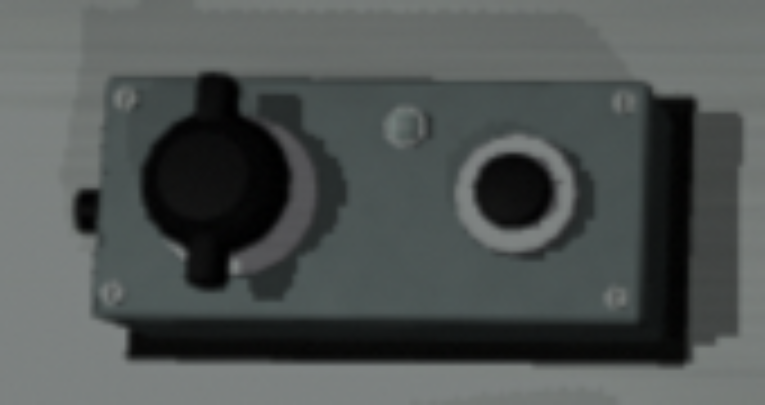

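Emit:
apply_moves([
  {"tz": -0.06,"grip": -1},
  {"tx": -0.06,"ty": -0.007,"tz": -0.07,"yaw": -0.1,"grip": -1},
  {"tx": -0.12,"ty": -0.014,"tz": -0.07,"yaw": -0.2,"grip": -1},
  {"tx": -0.18,"ty": -0.021,"tz": -0.07,"yaw": -0.31,"grip": -1},
  {"tx": -0.24,"ty": -0.028,"tz": -0.07,"yaw": -0.31,"grip": -1},
  {"tx": -0.3,"ty": -0.035,"tz": -0.07,"yaw": -0.31,"grip": -1},
  {"tx": -0.36,"ty": -0.042,"tz": -0.07,"yaw": -0.31,"grip": -1},
  {"tx": -0.42,"ty": -0.049,"tz": -0.07,"yaw": -0.31,"grip": -1},
])

```text
schema error: expected keys tx, ty, tz, yaw, grip
```

```bash
python3 - <<'E'
from h import *
o=robot.observe(); print({k:np.round(v,4) for k,v in o.items()})
for cam in ("wrist","side"):
    im,d=robot.read_camera(cam); save(im,cam+'1.png'); np.save(cam+'1d.npy',d)
    for l in ("stop_top","near_wing","reset_top"):
        for x in robot.tip_of(l,cam)[:2]:
            r,c=map(int,np.round(x["pixel"])); dd=d[r,c]
            print(cam,l,x["confidence"],x["pixel"],dd,world(cam,x["pixel"],dd).round(4))
o=robot.observe(); print({k:np.round(v,4) for k,v in o.items() if k in("tool_pos","tool_rot","time","contact_force")})
E
```

```text
{'time': np.float64(0.5), 'qpos': array([ 1.1   ,  0.342 ,  1.5241, -0.    ,  1.2754, -0.146 ]), 'qvel': array([ 0.0013, -0.0017, -0.0007, -0.0001, -0.0003,  0.0003]), 'joint_efforts': array([-6.00000e-04, -4.30815e+01, -2.44310e+01,  7.18000e-02,
        4.91000e-02, -0.00000e+00]), 'tool_pos': array([0.1675, 0.4976, 0.1927]), 'tool_rot': array([3.1416, 0.    , 2.8168]), 'contact_force': array([0.0814, 0.3589, 0.4078]), 'torque': array([ 0.0092, -0.0355,  0.0333]), 'opening': np.float64(0.0921)}
side stop_top 0.76 [184.4, 282.0] 1.2627447 [0.5772 0.2996 0.2038]
side stop_top 0.47 [295.4, 274.7] 1.0552621 [0.4917 0.029  0.1152]
side near_wing 0.72 [190.4, 267.3] 1.2540354 [0.5447 0.2954 0.1955]
side reset_top 0.56 [213.7, 294.4] 1.1836284 [0.5742 0.1952 0.1853]
{'time': np.float64(0.9), 'tool_pos': array([0.1675, 0.4976, 0.1928]), 'tool_rot': array([ 3.1415, -0.    ,  2.8168]), 'contact_force': array([ 0.03  ,  0.7477, -0.6799])}
```

View pics/wrist1.png

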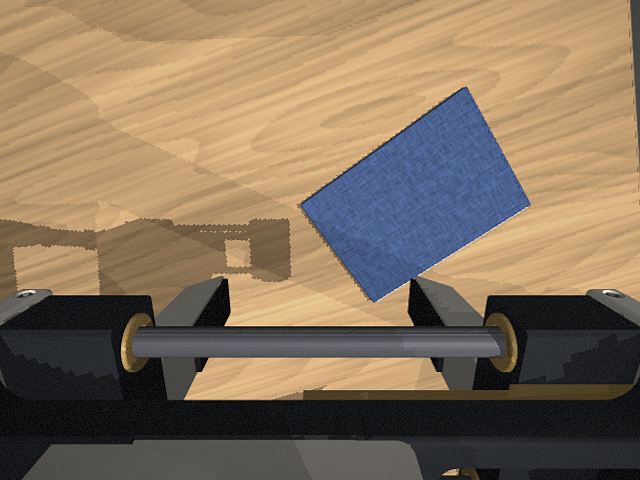

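View pics/side1.png

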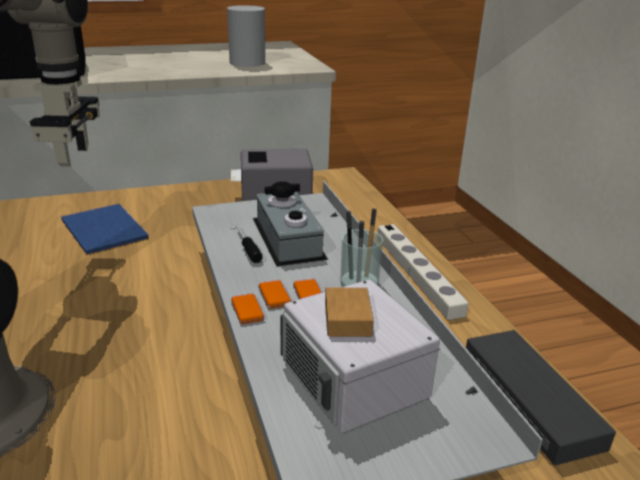

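The move was refused because every row needs all the keys. The pictures show nothing changed: the stop button is at about (184,282) in side, and the wrist camera sees the desk and a blue cloth.

Emit:
apply_moves([
  {"tx": 0,"ty": 0,"tz": -0.06,"yaw": 0,"grip": -1},
  {"tx": -0.06,"ty": -0.007,"tz": -0.07,"yaw": -0.1,"grip": -1},
  {"tx": -0.12,"ty": -0.014,"tz": -0.07,"yaw": -0.2,"grip": -1},
  {"tx": -0.18,"ty": -0.021,"tz": -0.07,"yaw": -0.31,"grip": -1},
  {"tx": -0.24,"ty": -0.028,"tz": -0.07,"yaw": -0.31,"grip": -1},
  {"tx": -0.3,"ty": -0.035,"tz": -0.07,"yaw": -0.31,"grip": -1},
  {"tx": -0.36,"ty": -0.042,"tz": -0.07,"yaw": -0.31,"grip": -1},
  {"tx": -0.42,"ty": -0.049,"tz": -0.07,"yaw": -0.31,"grip": -1},
])

```text
time: 1.9
tool_pos: [0.5516, 0.3161, 0.2628]
tool_rot: [3.141, 0.0, 3.127]
contact_force: [1.0, 0.3, 0.1]
opening: 0.0164
```

```bash
python3 - <<'E'
from h import *
for cam in ("wrist","side"):
    im,d=robot.read_camera(cam); save(im,cam+'2.png'); np.save(cam+'2d.npy',d)
    for l in ("stop_top","near_wing","reset_top"):
        for x in robot.tip_of(l,cam)[:2]:
            r,c=map(int,np.round(x["pixel"])); dd=d[r,c]
            print(cam,l,x["confidence"],x["pixel"],dd,world(cam,x["pixel"],dd).round(4))
o=robot.observe(); print({k:np.round(v,4) for k,v in o.items() if k in("tool_pos","tool_rot","time","contact_force","opening","qpos")})
E
```

```text
wrist stop_top 0.59 [269.0, 306.4] 0.27229622 [0.5776 0.302  0.1994]
wrist near_wing 0.96 [228.0, 302.6] 0.26443994 [0.5417 0.3019 0.1977]
wrist reset_top 0.88 [262.9, 181.1] 0.28994682 [0.5735 0.1982 0.1825]
wrist reset_top 0.43 [158.5, 52.2] 0.33262444 [0.4896 0.0569 0.1129]
side stop_top 0.69 [187.8, 282.4] 1.2455221 [0.573  0.2808 0.2045]
side stop_top 0.59 [319.2, 346.5] 0.7890999 [ 0.5218 -0.2303  0.2379]
side near_wing 0.6 [192.1, 268.1] 1.2589483 [0.5469 0.2976 0.1905]
side reset_top 0.5 [210.5, 297.3] 1.1951609 [0.5834 0.2063 0.186 ]
{'time': np.float64(2.3), 'qpos': array([ 4.0420e-01,  5.1680e-01,  1.0571e+00,  3.0000e-04,  1.5672e+00,
       -1.1534e+00]), 'tool_pos': array([0.5489, 0.318 , 0.2632]), 'tool_rot': array([3.1412e+00, 3.0000e-04, 3.1285e+00]), 'contact_force': array([-0.2845,  0.6095,  0.3228]), 'opening': np.float64(0.0008)}
```

View pics/wrist2.png

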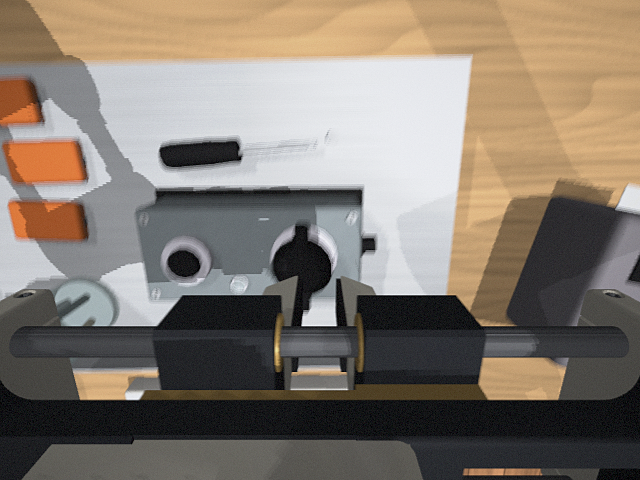

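View pics/side2.png

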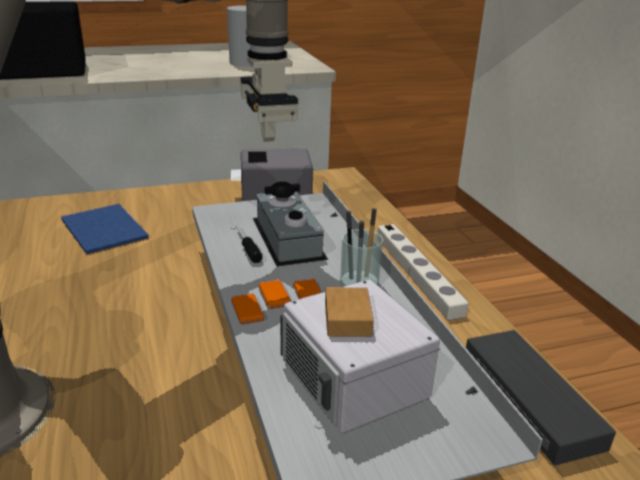

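The side view shows the tool above the station. In wrist, the stop button is at about (262,302), the near wing at (228,303) and the reset button at (262,183). The positions agree within 2 mm.

Emit:
apply_moves([
  {"tx": -0.0287,"ty": -0.0146,"tz": 0,"yaw": 0,"grip": -1},
  {"tx": -0.0287,"ty": -0.0146,"tz": 0.025,"yaw": 0,"grip": -1},
  {"tx": -0.0287,"ty": -0.0146,"tz": 0.045,"yaw": 0,"grip": -1},
  {"tx": -0.0287,"ty": -0.0146,"tz": 0.054,"yaw": 0,"grip": -1},
  {"tx": -0.0287,"ty": -0.0146,"tz": 0.054,"yaw": 0,"grip": -1},
])

```text
time: 2.92
tool_pos: [0.5778, 0.3026, 0.2089]
tool_rot: [-3.142, -0.0, 3.128]
contact_force: [-0.5, -0.1, 0.1]
opening: 0.0004
```

```bash
python3 - <<'E'
from h import *
im,d=robot.read_camera("side"); save(cv2.resize(im[60:260,180:400],None,fx=3.4,fy=3),'side3.png')
im,d=robot.read_camera("wrist"); save(im,'wrist3.png')
o=robot.observe(); print({k:np.round(v,4) for k,v in o.items() if k in("tool_pos","tool_rot","time","contact_force","opening","qpos")})
E
```

```text
{'time': np.float64(3.025), 'qpos': array([ 3.6460e-01,  5.7450e-01,  1.1008e+00,  1.0000e-04,  1.4645e+00,
       -1.1921e+00]), 'tool_pos': array([0.5785, 0.3026, 0.2099]), 'tool_rot': array([3.1409e+00, 1.7000e-03, 3.1274e+00]), 'contact_force': array([0.6642, 0.0392, 0.389 ]), 'opening': np.float64(0.0004)}
```

View pics/side3.png

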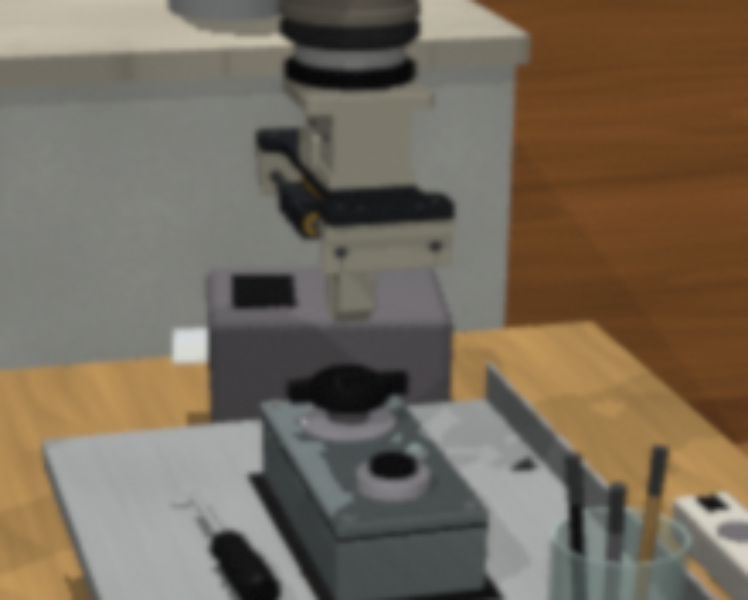

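View pics/wrist3.png

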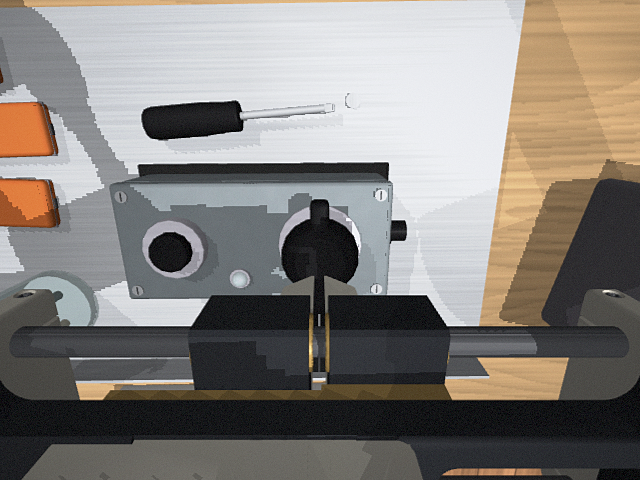

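```bash
python3 - <<'E'
from h import *
for X in ([.578,.303,.21],[.578,.303,.204],[.578,.303,.26]):
    X=np.array(X); r,c=proj("side",X); print(X,r,c,(r-60)*3,(c-180)*3.4, proj("wrist",X))
im,d=robot.read_camera("side"); save(cv2.resize(im[60:260,180:400],None,fx=3.4,fy=3),'side4.png')
o=robot.observe(); print({k:np.round(v,4) for k,v in o.items() if k in("tool_pos","tool_rot","time","contact_force","opening","qpos")})
for r,c in ((160,282),(163,282),(165,283),(150,282)): print(d[r,c],world("side",(r,c),d[r,c]))
E
```

```text
[0.578 0.303 0.21 ] 181.00462026907758 281.9501567678367 363.01386080723273 346.63053301064474 (np.float64(271.8935243017738), np.float64(320.43854609851655))
[0.578 0.303 0.204] 183.6725236719538 281.9463013714487 371.0175710158614 346.61742466292566 (np.float64(268.06375784287496), np.float64(320.39564092183394))
[0.578 0.303 0.26 ] 158.2940181903489 281.98297593704984 294.88205457104675 346.74211818596945 (np.float64(314.5550701554723), np.float64(320.91648677245814))
{'time': np.float64(3.075), 'qpos': array([ 3.6440e-01,  5.7450e-01,  1.1006e+00,  1.0000e-04,  1.4644e+00,
       -1.1921e+00]), 'tool_pos': array([0.5787, 0.3025, 0.21  ]), 'tool_rot': array([3.1408e+00, 2.0000e-03, 3.1272e+00]), 'contact_force': array([0.9545, 0.1244, 0.7789]), 'opening': np.float64(0.0007)}
1.2216713 [0.57334525 0.2855179  0.2631448 ]
1.2253342 [0.57350315 0.28607163 0.25650959]
1.2407788 [0.57872975 0.29763351 0.2473845 ]
1.2164401 [0.57451257 0.28997634 0.28264071]
```

View pics/side4.png

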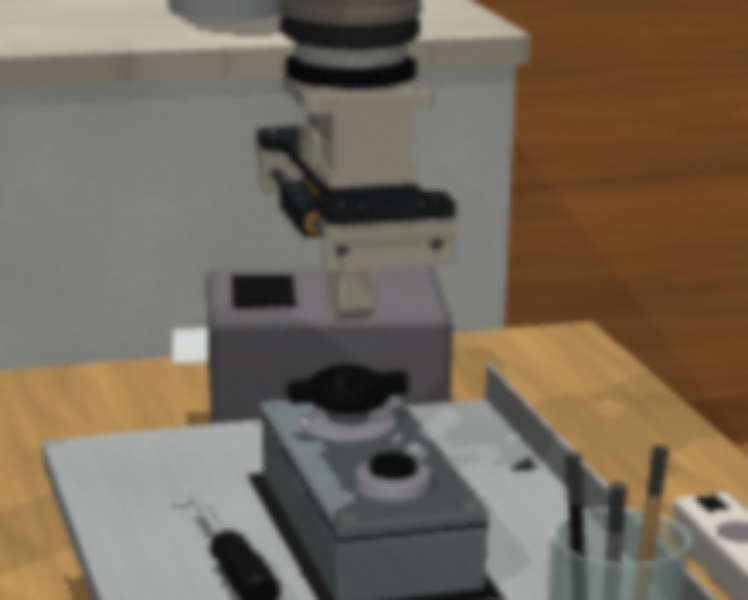

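```bash
python3 - <<'E'
from h import *
print(proj("side",np.array([.1675,.4976,.1928])),proj("side",np.array([.1675,.4976,.232])))
im,d=robot.read_camera("side")
for r in range(152,190,2): print(r,d[r,276:290].round(2),im[r,282])
im,d=robot.read_camera("side"); save(cv2.resize(im[140:200,250:320],None,fx=10,fy=10),'side5.png')
a=cv2.imread('pics/side0.png'); cv2.imwrite('pics/start.png',cv2.resize(a[90:190,10:130],None,fx=6,fy=6))
E
```

```text
(np.float64(172.41846740167165), np.float64(76.0324737326179)) (np.float64(155.324244770205), np.float64(73.10265285151597))
152 [1.24 1.23 1.22 1.22 1.21 1.22 1.21 1.21 1.21 1.21 1.21 1.21 1.22 1.21] [118 115 103]
154 [1.24 1.24 1.23 1.22 1.21 1.21 1.21 1.21 1.21 1.21 1.22 1.22 1.22 1.22] [118 115 104]
156 [1.25 1.24 1.23 1.22 1.21 1.22 1.22 1.22 1.22 1.22 1.22 1.21 1.22 1.22] [118 116 104]
158 [1.25 1.24 1.23 1.23 1.21 1.22 1.22 1.22 1.22 1.22 1.23 1.22 1.22 1.23] [118 115 104]
160 [1.62 1.24 1.23 1.22 1.22 1.22 1.22 1.22 1.22 1.22 1.23 1.22 1.23 1.23] [119 115 104]
162 [1.6  1.25 1.24 1.23 1.22 1.22 1.22 1.23 1.22 1.23 1.23 1.23 1.23 1.23] [110 107  96]
164 [1.59 1.59 1.24 1.23 1.23 1.23 1.23 1.23 1.24 1.24 1.24 1.24 1.24 1.24] [83 81 72]
166 [1.58 1.58 1.24 1.24 1.24 1.24 1.24 1.59 1.59 1.59 1.58 1.59 1.58 1.57] [91 89 85]
168 [1.58 1.58 1.58 1.58 1.58 1.59 1.59 1.59 1.59 1.58 1.59 1.58 1.58 1.59] [91 89 92]
170 [1.58 1.59 1.58 1.58 1.58 1.58 1.59 1.58 1.58 1.59 1.58 1.58 1.59 1.58] [75 73 75]
172 [1.59 1.59 1.59 1.58 1.59 1.58 1.59 1.59 1.59 1.59 1.59 1.59 1.59 1.59] [72 70 73]
174 [1.58 1.59 1.59 1.59 1.59 1.59 1.59 1.59 1.59 1.59 1.6  1.58 1.58 1.59] [73 71 74]
176 [1.59 1.59 1.59 1.59 1.59 1.59 1.59 1.6  1.59 1.6  1.6  1.59 1.59 1.59] [71 70 72]
178 [1.6  1.59 1.59 1.59 1.6  1.59 1.6  1.6  1.6  1.59 1.6  1.6  1.59 1.6 ] [67 65 67]
180 [1.59 1.6  1.6  1.6  1.6  1.6  1.6  1.6  1.6  1.6  1.6  1.6  1.59 1.6 ] [60 58 59]
182 [1.27 1.27 1.27 1.27 0.   1.27 1.27 1.27 1.27 1.27 1.27 1.27 1.27 1.61] [22 22 22]
184 [1.26 1.26 1.27 1.26 1.26 1.26 1.26 1.27 1.27 1.26 1.27 1.26 1.26 1.26] [18 17 18]
186 [1.25 1.25 1.25 1.25 1.25 1.25 1.25 1.26 1.26 1.25 1.25 1.25 1.25 1.26] [16 16 18]
188 [1.25 1.25 1.26 1.25 1.25 1.25 1.25 1.25 1.25 1.25 1.25 1.25 1.25 1.25] [19 19 19]
```

View pics/side5.png

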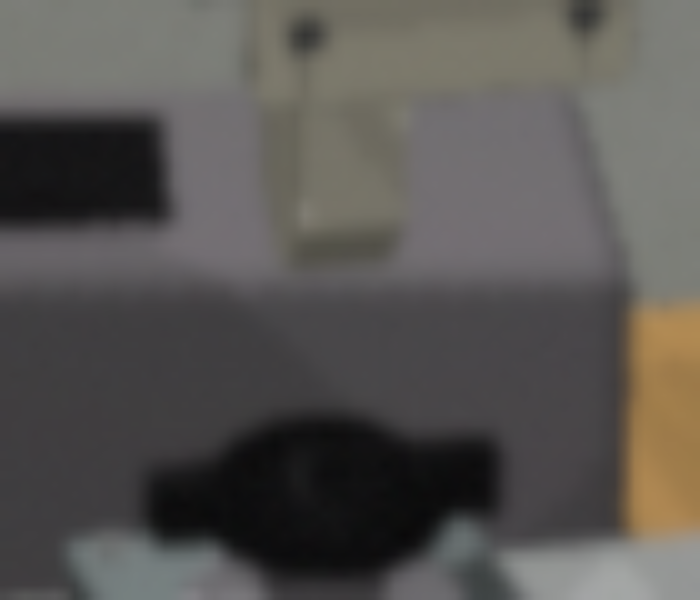

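View pics/start.png

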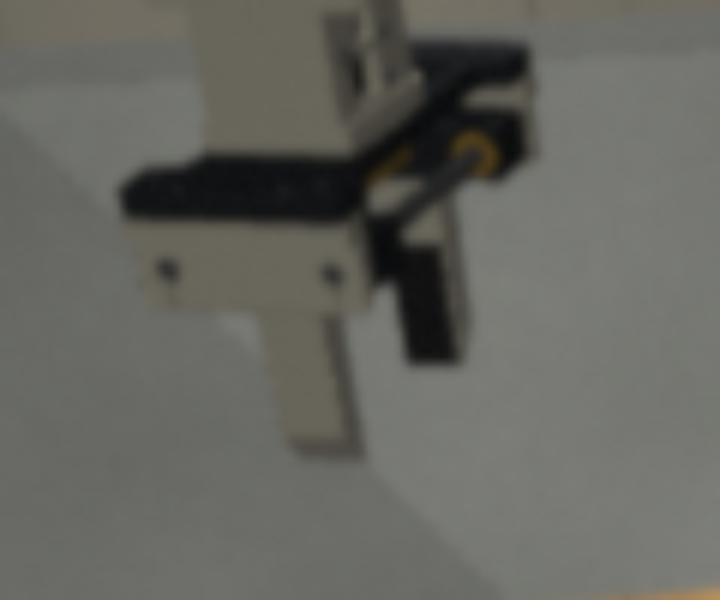

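```bash
python3 - <<'E'
from h import *
c=robot.get_calibration("wrist");K=np.array(c["camera_matrix"]);print(K, c["R"], c["t"]); R=np.array(c["R"]);t=np.array(c["t"]);print(-R.T@t)
print("depth from 92mm:",K[0,0]*.092/187, "tcp depth",(R@np.array([.578,.303,.21])+t))
for z in (.21,.245): 
  for x in (.568,.5775,.587): print(z,x,proj("wrist",np.array([x,.303,z])))
im,d=robot.read_camera("wrist")
for r in range(262,320,3): print(r,d[r,300:344:4].round(3))
E
```

```text
[[341.61709756   0.         318.71948097]
 [  0.         341.61709756 236.64379519]
 [  0.           0.           1.        ]] [[ 1.54278733e-02  9.99880900e-01 -4.06877850e-04]
 [ 9.54487093e-01 -1.46062389e-02  2.97894357e-01]
 [ 2.97852935e-01 -4.98423606e-03 -9.54598757e-01]] [-0.31047982 -0.5886138   0.2360611 ]
[0.49630283 0.30302199 0.40056203]
depth from 92mm: 0.16806830468406989 tcp depth [0.00131596 0.02121187 0.20624413]
0.21 0.568 (np.float64(256.2518581581349), np.float64(320.6718512290006))
0.21 0.5775 (np.float64(271.0128689151733), np.float64(320.8879873019286))
0.21 0.587 (np.float64(285.37404396773024), np.float64(321.0982688354619))
0.245 0.568 (np.float64(281.07854073837296), np.float64(321.0272473562256))
0.245 0.5775 (np.float64(298.28870272331227), np.float64(321.27937792854044))
0.245 0.587 (np.float64(314.943946404384), np.float64(321.52337889291414))
262 [0.213 0.213 0.213 0.212 0.211 0.212 0.212 0.212 0.212 0.212 0.213]
265 [0.213 0.213 0.213 0.212 0.212 0.214 0.213 0.212 0.213 0.213 0.212]
268 [0.215 0.214 0.213 0.214 0.213 0.213 0.214 0.214 0.213 0.214 0.
[... 528 characters left out ...]
153 0.154 0.157 0.158 0.158 0.154 0.154 0.152 0.155]
295 [0.097 0.097 0.096 0.151 0.154 0.154 0.154 0.096 0.097 0.095 0.097]
298 [0.095 0.094 0.094 0.148 0.152 0.153 0.151 0.094 0.094 0.094 0.094]
301 [0.093 0.094 0.093 0.145 0.148 0.149 0.148 0.094 0.092 0.093 0.093]
304 [0.092 0.09  0.09  0.143 0.147 0.146 0.147 0.09  0.091 0.091 0.091]
307 [0.09  0.09  0.089 0.14  0.144 0.143 0.144 0.09  0.09  0.091 0.089]
310 [0.088 0.088 0.088 0.139 0.141 0.14  0.141 0.091 0.088 0.087 0.088]
313 [0.086 0.087 0.087 0.137 0.139 0.139 0.    0.09  0.087 0.086 0.087]
316 [0.086 0.086 0.085 0.091 0.137 0.138 0.137 0.088 0.086 0.086 0.085]
319 [0.084 0.084 0.085 0.088 0.136 0.135 0.136 0.087 0.084 0.083 0.084]
```

Both cameras put the visible fingertips at z≈0.247, about 36 mm above the reported TCP of 0.21. I'll go down in small steps and watch for contact.

Emit:
apply_moves([
  {"tx": 0,"ty": 0,"tz": 0.003,"yaw": 0,"grip": -1},
  {"tx": 0,"ty": 0,"tz": 0.006,"yaw": 0,"grip": -1},
  {"tx": 0,"ty": 0,"tz": 0.008,"yaw": 0,"grip": -1},
  {"tx": 0,"ty": 0,"tz": 0.008,"yaw": 0,"grip": -1},
])

```text
time: 3.72
tool_pos: [0.5783, 0.302, 0.2004]
tool_rot: [-3.141, -0.001, 3.127]
contact_force: [-0.6, 1.0, 0.2]
opening: 0.0003
```

```bash
python3 - <<'E'
from h import *
o=robot.observe(); print({k:np.round(v,4) for k,v in o.items() if k in("tool_pos","tool_rot","time","contact_force","opening","qpos","joint_efforts")})
im,d=robot.read_camera("wrist"); r,c=280,310
for r in (277,278,279,280): print(d[r,305:315:3],world("wrist",(r,308),d[r,308]))
im,d=robot.read_camera("side"); save(cv2.resize(im[140:200,250:320],None,fx=10,fy=10),'side6.png')
E
```

```text
{'time': np.float64(3.725), 'qpos': array([ 0.3639,  0.5799,  1.117 ,  0.    ,  1.4452, -1.1921]), 'joint_efforts': array([-6.00000e-04, -5.62758e+01, -2.57906e+01, -3.60000e-03,
        6.54000e-02,  0.00000e+00]), 'tool_pos': array([0.5783, 0.302 , 0.2004]), 'tool_rot': array([-3.1414e+00, -5.0000e-04,  3.1267e+00]), 'contact_force': array([-0.554 ,  0.9679,  0.208 ]), 'opening': np.float64(0.0003)}
[0.20712982 0.17042398 0.16971198 0.2050764 ] [0.56594667 0.29628661 0.23476862]
[0.168743   0.16788264 0.16894102 0.20592657] [0.56537793 0.29637801 0.23725248]
[0.16772962 0.16775028 0.16714694 0.17022271] [0.56579246 0.29637597 0.23751959]
[0.16639026 0.16566616 0.16626833 0.17007199] [0.56539263 0.29644991 0.23957722]
```

View pics/side6.png

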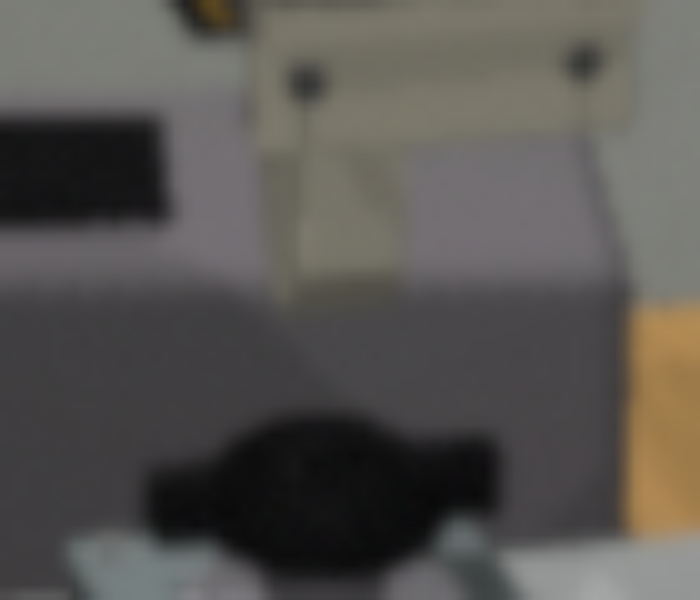

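No contact at reported z 0.2004. The picture agrees: the fingertip at row ~170 is still well above the head. The real tip is about 36 mm above the reported TCP, so contact should come at reported z≈0.168.

Emit:
apply_moves([
  {"tx": 0,"ty": 0,"tz": 0.012,"yaw": 0,"grip": -1},
  {"tx": 0,"ty": 0,"tz": 0.022,"yaw": 0,"grip": -1},
  {"tx": 0,"ty": 0,"tz": 0.028,"yaw": 0,"grip": -1},
  {"tx": 0,"ty": 0,"tz": 0.028,"yaw": 0,"grip": -1},
])

```text
time: 4.32
tool_pos: [0.5781, 0.302, 0.1719]
tool_rot: [-3.141, -0.001, 3.127]
contact_force: [-0.0, 0.3, -0.9]
opening: 0.0005
```

```bash
python3 - <<'E'
from h import *
o=robot.observe(); print({k:np.round(v,4) for k,v in o.items() if k in("tool_pos","tool_rot","time","contact_force","opening","qpos","joint_efforts")})
im,d=robot.read_camera("wrist"); save(im,'wrist7.png')
for r in (277,278,279,280): print(d[r,305:315:3],world("wrist",(r,308),d[r,308]))
im,d=robot.read_camera("side"); save(cv2.resize(im[140:200,250:320],None,fx=10,fy=10),'side7.png')
E
```

```text
{'time': np.float64(4.325), 'qpos': array([ 0.364 ,  0.5964,  1.1654,  0.    ,  1.3812, -1.1921]), 'joint_efforts': array([-2.00000e-04, -5.62216e+01, -2.50640e+01, -3.40000e-03,
        1.72000e-02,  0.00000e+00]), 'tool_pos': array([0.5781, 0.302 , 0.1719]), 'tool_rot': array([-3.1411e+00, -1.3000e-03,  3.1268e+00]), 'contact_force': array([-0.0131,  0.3187, -0.8598]), 'opening': np.float64(0.0005)}
[0.17387682 0.16904116 0.17017555 0.1742505 ] [0.56536569 0.29635066 0.20793422]
[0.16808248 0.16869065 0.16761826 0.17385414] [0.56569419 0.29635708 0.20840293]
[0.16777958 0.16720368 0.16751382 0.17018072] [0.56555032 0.29640776 0.2099148 ]
[0.16598363 0.16713764 0.16616246 0.17049605] [0.56599026 0.29640321 0.21012029]
```

View pics/side7.png

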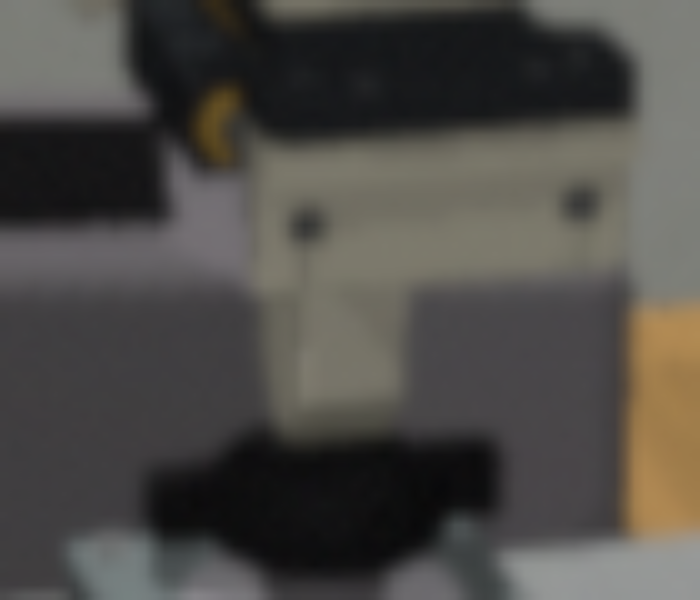

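View pics/wrist7.png

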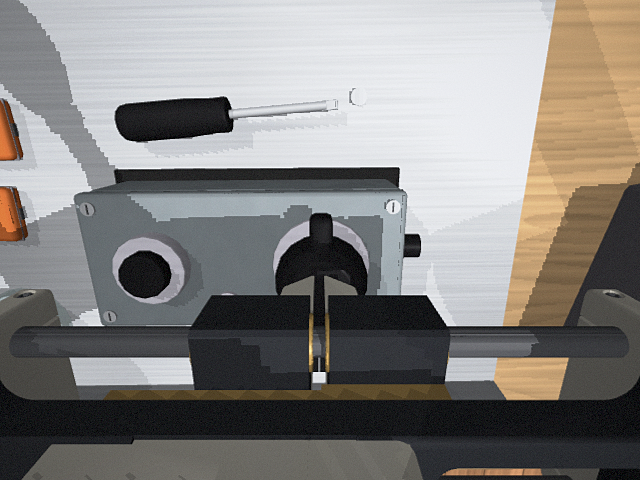

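The tip is just above the flat top (wrist depth z≈0.2075). Now I'll press.

Emit:
apply_moves([
  {"tx": 0,"ty": 0,"tz": 0.003,"yaw": 0,"grip": -1},
  {"tx": 0,"ty": 0,"tz": 0.006,"yaw": 0,"grip": -1},
  {"tx": 0,"ty": 0,"tz": 0.009,"yaw": 0,"grip": -1},
  {"tx": 0,"ty": 0,"tz": 0.011,"yaw": 0,"grip": -1},
  {"tx": 0,"ty": 0,"tz": 0.012,"yaw": 0,"grip": -1},
  {"tx": 0,"ty": 0,"tz": 0.012,"yaw": 0,"grip": -1},
])

```text
time: 5.18
tool_pos: [0.5789, 0.3023, 0.1623]
tool_rot: [3.141, 0.002, 3.127]
contact_force: [-1.4, -1.0, 7.7]
opening: 0.0006
```

```bash
python3 - <<'E'
from h import *
o=robot.observe(); print({k:np.round(v,4) for k,v in o.items() if k in("tool_pos","tool_rot","time","contact_force","torque","opening")})
print(onplane("top",(157,298),.245))
E
```

```text
{'time': np.float64(5.175), 'tool_pos': array([0.5789, 0.3023, 0.1623]), 'tool_rot': array([3.1406e+00, 2.3000e-03, 3.1268e+00]), 'contact_force': array([-1.402 , -1.0104,  7.7201]), 'torque': array([-0.0478,  0.2363, -0.0167]), 'opening': np.float64(0.0006)}
[0.67959698 0.06175436 0.245     ]
```

Emit:
apply_moves([
  {"tx": 0,"ty": 0,"tz": 0.002,"yaw": 0,"grip": -1},
  {"tx": 0,"ty": 0,"tz": 0.004,"yaw": 0,"grip": -1},
  {"tx": 0,"ty": 0,"tz": 0.004,"yaw": 0,"grip": -1},
])

```text
time: 5.55
tool_pos: [0.5792, 0.3024, 0.1608]
tool_rot: [3.14, 0.005, 3.127]
contact_force: [-4.9, -1.4, 18.1]
opening: 0.0004
```

Emit:
apply_moves([
  {"tx": 0,"ty": 0,"tz": 0.002,"yaw": 0,"grip": -1},
  {"tx": 0,"ty": 0,"tz": 0.002,"yaw": 0,"grip": -1},
])

```text
time: 5.8
tool_pos: [0.5794, 0.3024, 0.1607]
tool_rot: [3.139, 0.006, 3.127]
contact_force: [-8.3, -3.6, 26.1]
opening: 0.0
```

It's hard against its stop: 8 N more force moved it only 0.1 mm. Retracting now to check that it stays latched.

Emit:
apply_moves([
  {"tx": 0,"ty": 0,"tz": -0.01,"yaw": 0,"grip": -1},
  {"tx": 0,"ty": 0,"tz": -0.03,"yaw": 0,"grip": -1},
  {"tx": 0.03,"ty": -0.02,"tz": -0.05,"yaw": 0,"grip": -1},
  {"tx": 0.05,"ty": -0.04,"tz": -0.05,"yaw": 0,"grip": -1},
  {"tx": 0.05,"ty": -0.04,"tz": -0.05,"yaw": 0,"grip": -1},
])

```text
time: 6.42
tool_pos: [0.527, 0.2621, 0.2054]
tool_rot: [3.142, 0.0, 3.126]
contact_force: [-0.8, -0.2, 0.7]
opening: -0.0001
```

```bash
cat >> h.py <<'E'
def cloud(d,cam):
    c=robot.get_calibration(cam);K=np.array(c["camera_matrix"]);R=np.array(c["R"]);t=np.array(c["t"])
    v,u=np.mgrid[0:480,0:640]
    return (np.stack([u,v,np.ones_like(u)],-1)@np.linalg.inv(K).T*d[...,None]-t)@R
E
python3 - <<'E'
from h import *
o=robot.observe(); print({k:np.round(v,4) for k,v in o.items() if k in("tool_pos","tool_rot","time","contact_force","opening")})
c=robot.get_calibration("wrist")
im,d=robot.read_camera("wrist"); save(im,'wrist8.png')
P=cloud(d,"wrist"); 
m=(np.hypot(P[...,0]-.5775,P[...,1]-.303)<.015)&(P[...,2]>.18)&(P[...,2]<.22)
print('stop flat',m.sum(),P[m].mean(0),np.median(P[m][:,2]))
m=(np.hypot(P[...,0]-.5758,P[...,1]-.2007)<.011)&(P[...,2]>.17)&(P[...,2]<.2)
print('reset',m.sum(),np.median(P[m][:,2]))
m=(abs(P[...,0]-.5768)<.045)&(abs(P[...,1]-.2557)<.1)&(abs(P[...,2]-.162)<.008); print('box',m.sum(),np.median(P[m][:,2]))
im,d=robot.read_camera("side"); save(cv2.resize(im[140:240,230:350],None,fx=6,fy=6),'side8.png')
P=cloud(d,"side");m=(np.hypot(P[...,0]-.5775,P[...,1]-.303)<.015)&(P[...,2]>.18)&(P[...,2]<.22)
print('side stop flat',m.sum(),np.median(P[m][:,2]))
print([ (l,[(x["confidence"],np.round(x["pixel"],1)) for x in robot.tip_of(l,"wrist")[:1]]) for l in("stop_top","near_wing","reset_top")])
E
```

```text
{'time': np.float64(6.425), 'tool_pos': array([0.527 , 0.2621, 0.2054]), 'tool_rot': array([3.1415e+00, 3.0000e-04, 3.1261e+00]), 'contact_force': array([-0.7579, -0.1843,  0.6871]), 'opening': np.float64(-0.0001)}
stop flat 0 [nan nan nan] nan
reset 0 nan
box 9679 0.1626902164087274
side stop flat 65 0.19787252412817077
[('stop_top', []), ('near_wing', [(0.78, array([284.5, 381.3]))]), ('reset_top', [(0.64, array([255.2,  77.7]))])]<stdin>:7: RuntimeWarning: Mean of empty slice.
  ret = um.true_divide(
  return _methods._mean(a, axis=axis, dtype=dtype,
  ret = ret.dtype.type(ret / rcount)
```

View pics/wrist8.png

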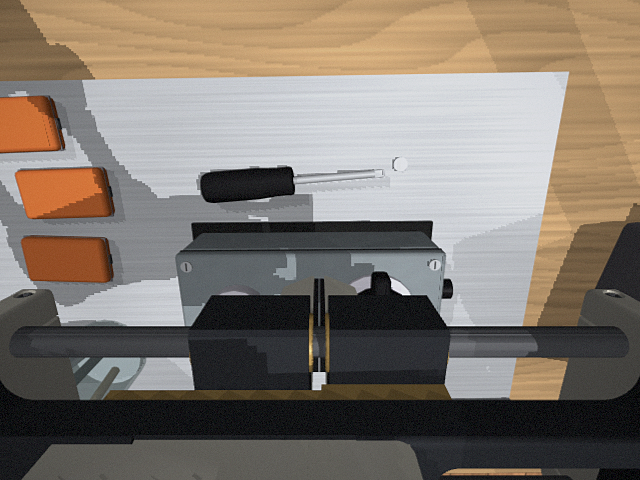

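View pics/side8.png

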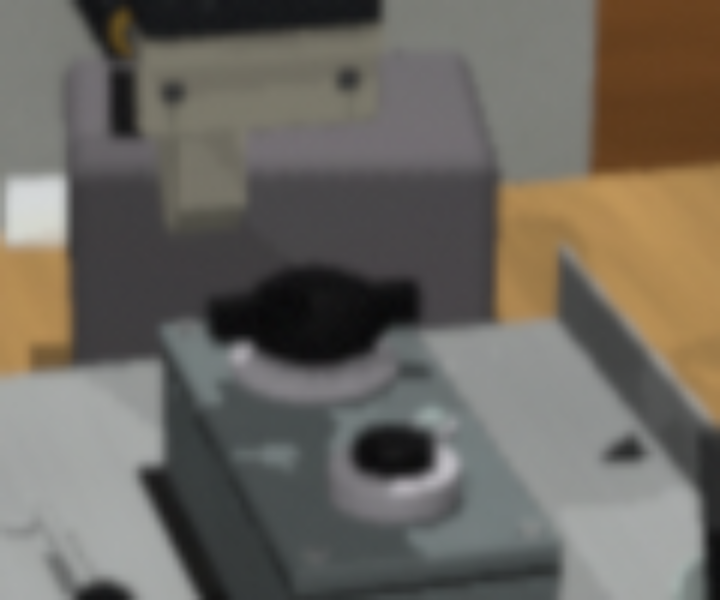

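The button stays latched: side depth puts its top at 0.198, and the mushroom at side-crop (315,310) sits lower. Next I'll measure the fingertip shape.

```bash
python3 - <<'E'
from h import *
im,d=robot.read_camera("wrist"); P=cloud(d,"wrist"); o=robot.observe(); tp=np.array(o["tool_pos"])
for r in range(276,296,2):
    cs=[c for c in range(260,380) if 0.145<d[r,c]<.175]
    if cs:
        q=P[r,cs]-tp; print(r,cs[0],cs[-1],'y',q[:,1].min().round(4),q[:,1].max().round(4),'x',q[:,0].min().round(4),q[:,0].max().round(4),'z',q[:,2].min().round(4),q[:,2].max().round(4))
im,d=robot.read_camera("side"); P=cloud(d,"side"); q=P-tp
m=(abs(q[...,0])<.05)&(abs(q[...,1])<.06)&(q[...,2]>.02)&(q[...,2]<.1)
for z in np.arange(.03,.1,.005):
    k=m&(abs(q[...,2]-z)<.0025)
    if k.sum(): print('side',z.round(3),k.sum(),'x',np.percentile(q[k][:,0],[2,98]).round(4),'y',np.percentile(q[k][:,1],[2,50,98]).round(4))
E
```

```text
276 310 327 y -0.0048 0.0037 x -0.0129 -0.0125 z 0.0331 0.0342
278 305 332 y -0.0072 0.0061 x -0.013 -0.0107 z 0.0318 0.0367
280 300 337 y -0.0095 0.0084 x -0.0132 -0.011 z 0.0347 0.0397
282 295 342 y -0.0118 0.0108 x -0.0134 -0.0103 z 0.0356 0.0421
284 290 347 y -0.014 0.013 x -0.0133 -0.0105 z 0.0384 0.0443
286 285 352 y -0.0162 0.0151 x -0.0135 -0.0108 z 0.0412 0.0467
288 283 354 y -0.0169 0.0158 x -0.0135 -0.0104 z 0.0425 0.0492
290 282 355 y -0.0172 0.0161 x -0.0136 -0.0108 z 0.0457 0.051
292 281 356 y -0.0175 0.0165 x -0.0134 -0.0105 z 0.047 0.0529
294 280 357 y -0.0176 0.0167 x -0.0136 -0.0106 z 0.0494 0.055
side 0.035 8 x [-0.0087  0.0093] y [-0.0075 -0.0031  0.004 ]
side 0.04 21 x [-0.0095  0.0102] y [-0.0114 -0.0077  0.0082]
side 0.045 23 x [-0.0104  0.0115] y [-0.0163 -0.0121  0.0117]
side 0.05 32 x [-0.0102  0.0096] y [-0.0204 -0.0152  0.0082]
side 0.055 33 x [-0.0102  0.0098] y [-0.0208 -0.0165  0.0069]
side 0.06 30 x [-0.0103  0.0088] y [-0.0215 -0.0182  0.0156]
side 0.065 30 x [-0.0104  0.0098] y [-0.0224 -0.0172  0.0035]
side 0.07 29 x [-0.0099  0.0099] y [-0.0209 -0.0186 -0.0115]
side 0.075 11 x [-0.0074  0.0095] y [-0.0204 -0.02   -0.0182]
```

Closed fingertips: chamfered to about ±4 mm at the end, ±16.5 mm wide 13 mm higher up, and ±10 mm in x. I'll bring the finger down beside the near wing, on its right side.

Emit:
apply_moves([
  {"tx": -0.0115,"ty": 0,"tz": 0,"yaw": 0,"grip": -1},
  {"tx": -0.0115,"ty": 0,"tz": 0.02,"yaw": 0,"grip": -1},
  {"tx": -0.0115,"ty": 0,"tz": 0.04,"yaw": 0,"grip": -1},
  {"tx": -0.0115,"ty": 0,"tz": 0.055,"yaw": 0,"grip": -1},
  {"tx": -0.0115,"ty": 0,"tz": 0.0625,"yaw": 0,"grip": -1},
  {"tx": -0.0115,"ty": 0,"tz": 0.0625,"yaw": 0,"grip": -1},
])

```text
time: 7.52
tool_pos: [0.5394, 0.2626, 0.1419]
tool_rot: [-3.141, -0.001, 3.127]
contact_force: [-0.0, 0.7, -0.1]
opening: -0.0
```

```bash
python3 - <<'E'
from h import *
o=robot.observe(); print({k:np.round(v,4) for k,v in o.items() if k in("tool_pos","tool_rot","time","contact_force","opening")})
im,d=robot.read_camera("side"); save(cv2.resize(im[140:240,230:350],None,fx=6,fy=6),'side9.png')
E
```

```text
{'time': np.float64(7.525), 'tool_pos': array([0.5394, 0.2626, 0.1419]), 'tool_rot': array([-3.1414e+00, -5.0000e-04,  3.1268e+00]), 'contact_force': array([-0.0017,  0.7429, -0.0898]), 'opening': np.float64(-0.0)}
```

View pics/side9.png

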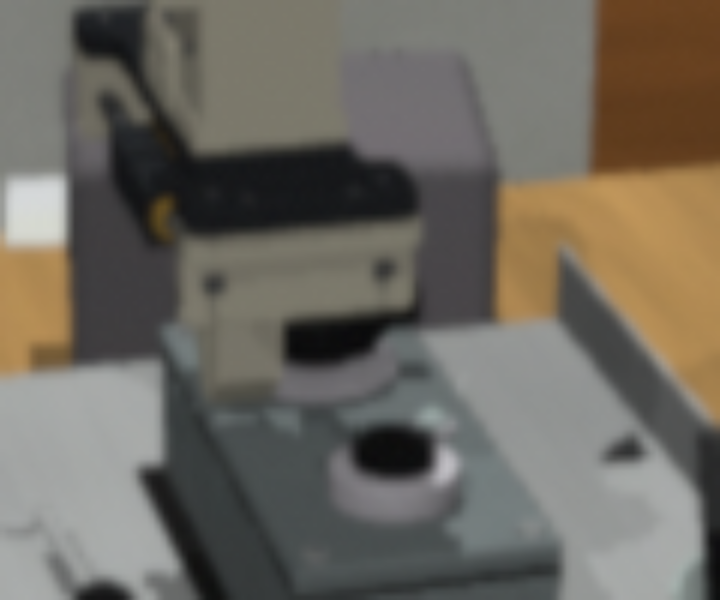

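```bash
python3 - <<'E'
from h import *
im,d=robot.read_camera("side"); P=cloud(d,"side")
for c in (262,270,280,290,296):
    for r in range(186,196): 
        print(c,r,P[r,c].round(4),im[r,c]) if 0.16<P[r,c,2]<.24 else None
E
```

```text
262 194 [0.5443 0.3427 0.1672] [115 114 106]
262 195 [0.5441 0.3423 0.165 ] [107 108 103]
270 193 [0.5381 0.2454 0.2117] [116 113 101]
270 194 [0.5379 0.2447 0.2099] [116 113 102]
270 195 [0.5376 0.2437 0.2082] [118 115 103]
280 192 [0.5689 0.2844 0.194 ] [88 86 76]
280 193 [0.5699 0.2881 0.19  ] [47 47 42]
280 194 [0.5684 0.2825 0.1903] [21 21 20]
280 195 [0.5682 0.2819 0.1884] [14 13 13]
290 191 [0.5905 0.2851 0.1936] [88 86 76]
290 192 [0.5911 0.2872 0.1904] [48 47 43]
290 193 [0.5893 0.2809 0.191 ] [20 19 18]
290 194 [0.5883 0.277  0.1905] [12 12 14]
290 195 [0.589  0.2797 0.187 ] [11 11 12]
296 191 [0.6079 0.2999 0.1855] [69 67 60]
296 192 [0.6074 0.2981 0.184 ] [28 28 26]
296 193 [0.6067 0.296  0.1827] [26 27 27]
296 194 [0.6168 0.3297 0.1648] [57 61 61]
296 195 [0.6155 0.3255 0.1644] [88 95 95]
```

```bash
python3 - <<'E'
from h import *
im,d=robot.read_camera("side"); P=cloud(d,"side")
for c in (286,292):
    for r in range(176,194,2): print(c,r,P[r,c].round(4),im[r,c])
E
```

```text
286 176 [0.5501 0.1705 0.2764] [49 48 45]
286 178 [0.551  0.1739 0.271 ] [109 106  95]
286 180 [0.5499 0.1696 0.2689] [121 118 105]
286 182 [0.5513 0.1749 0.2626] [114 110  99]
286 184 [0.551  0.1736 0.2591] [113 111  98]
286 186 [0.5522 0.1778 0.2533] [123 120 107]
286 188 [0.551  0.1734 0.2512] [123 120 107]
286 190 [0.5512 0.1741 0.2469] [117 115 102]
286 192 [0.5817 0.2843 0.1926] [58 56 51]
292 176 [0.5612 0.1695 0.2757] [65 64 59]
292 178 [0.5608 0.1678 0.2724] [113 110  98]
292 180 [0.5621 0.1721 0.2666] [118 115 103]
292 182 [0.5622 0.1726 0.2624] [105 102  92]
292 184 [0.5639 0.1781 0.256 ] [80 79 73]
292 186 [0.5638 0.1779 0.252 ] [109 107  96]
292 188 [0.563  0.1747 0.2494] [122 119 106]
292 190 [0.5637 0.1772 0.2442] [110 108  96]
292 192 [0.5952 0.2864 0.1903] [35 34 31]
```

The gripper body bottom is at z≈0.244, well clear of the head. Now I'll push the wing to the robot's left.

Emit:
apply_moves([
  {"tx": 0,"ty": 0.01,"tz": 0.002,"yaw": 0,"grip": -1},
  {"tx": 0,"ty": 0.018,"tz": 0.002,"yaw": 0,"grip": -1},
  {"tx": 0,"ty": 0.024,"tz": 0.002,"yaw": 0,"grip": -1},
  {"tx": 0,"ty": 0.029,"tz": 0.002,"yaw": 0,"grip": -1},
  {"tx": 0,"ty": 0.033,"tz": 0.002,"yaw": 0,"grip": -1},
  {"tx": 0,"ty": 0.036,"tz": 0.002,"yaw": 0,"grip": -1},
  {"tx": 0,"ty": 0.036,"tz": 0.002,"yaw": 0,"grip": -1},
])

```text
time: 8.55
tool_pos: [0.5398, 0.2988, 0.1402]
tool_rot: [3.142, -0.0, 3.127]
contact_force: [0.5, -1.0, 0.5]
opening: 0.0002
```

```bash
cat > look.py <<'E'
from h import *
import sys
n=sys.argv[1]
o=robot.observe(); print({k:np.round(v,4) for k,v in o.items() if k in("tool_pos","tool_rot","time","contact_force","opening")})
im,d=robot.read_camera("side"); save(cv2.resize(im[140:240,230:350],None,fx=6,fy=6),'side%s.png'%n)
P=cloud(d,"side");m=(np.hypot(P[...,0]-.5775,P[...,1]-.303)<.015)&(P[...,2]>.18)&(P[...,2]<.22)&(im.max(2)<40)
print('side stop flat',m.sum(),np.median(P[m][:,2]),np.percentile(P[m][:,2],[10,90]))
im,d=robot.read_camera("top"); save(cv2.resize(im[190:280,100:270],None,fx=4.5,fy=4.5),'top%s.png'%n)
E
python3 look.py 10
```

```text
{'time': np.float64(8.55), 'tool_pos': array([0.5398, 0.2988, 0.1402]), 'tool_rot': array([ 3.1415e+00, -1.0000e-04,  3.1270e+00]), 'contact_force': array([ 0.5414, -1.0336,  0.5021]), 'opening': np.float64(0.0002)}
side stop flat 3 0.2024994219839191 [0.20237463 0.20276269]
```

View pics/side10.png

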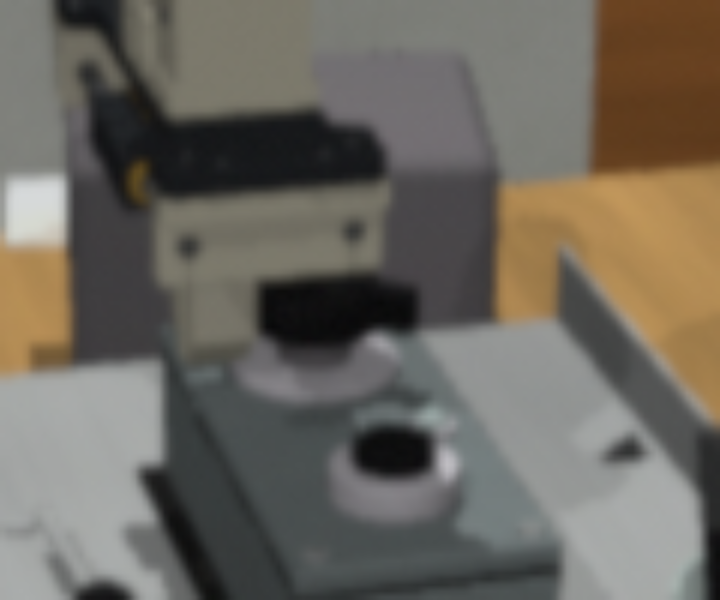

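View pics/top10.png

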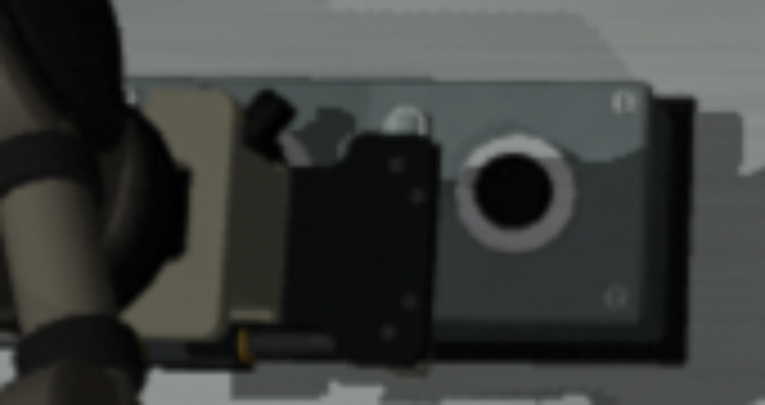

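It has turned about 35–40° (the far wing shows at top-crop (120,265)). The head seems to be out: the stem is visible and the top is at 0.2025. I'll push a little further to be sure, then back off.

Emit:
apply_moves([
  {"tx": 0,"ty": 0.003,"tz": 0,"yaw": 0,"grip": -1},
  {"tx": 0,"ty": 0.005,"tz": 0,"yaw": 0,"grip": -1},
  {"tx": 0,"ty": 0.005,"tz": 0,"yaw": 0,"grip": -1},
])

```text
time: 9.02
tool_pos: [0.5399, 0.3038, 0.1402]
tool_rot: [3.141, 0.0, 3.127]
contact_force: [-0.4, -0.9, 0.8]
opening: 0.0005
```

```bash
python3 look.py 11
```

```text
{'time': np.float64(9.025), 'tool_pos': array([0.5399, 0.3038, 0.1402]), 'tool_rot': array([3.1415, 0.    , 3.127 ]), 'contact_force': array([-0.4397, -0.87  ,  0.766 ]), 'opening': np.float64(0.0005)}
side stop flat 14 0.2034710679928538 [0.20181101 0.20436789]
```

View pics/side11.png

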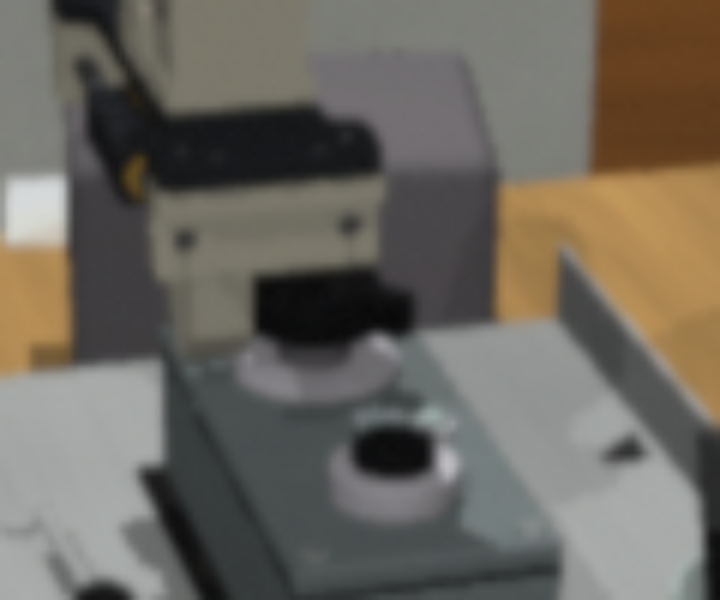

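The head is out (top 0.2035). Backing off along the same path, then up.

Emit:
apply_moves([
  {"tx": 0,"ty": -0.008,"tz": 0,"yaw": 0,"grip": -1},
  {"tx": 0,"ty": -0.018,"tz": 0,"yaw": 0,"grip": -1},
  {"tx": 0,"ty": -0.03,"tz": 0,"yaw": 0,"grip": -1},
  {"tx": 0,"ty": -0.042,"tz": 0,"yaw": 0,"grip": -1},
  {"tx": 0,"ty": -0.045,"tz": -0.02,"yaw": 0,"grip": -1},
  {"tx": 0,"ty": -0.05,"tz": -0.05,"yaw": 0,"grip": -1},
  {"tx": 0,"ty": -0.08,"tz": -0.06,"yaw": 0,"grip": -1},
  {"tx": -0.01,"ty": -0.1,"tz": -0.06,"yaw": 0,"grip": -1},
])

```text
time: 10.12
tool_pos: [0.5488, 0.2023, 0.2018]
tool_rot: [3.141, 0.003, 3.127]
contact_force: [0.1, -0.2, -0.0]
opening: 0.0001
```

```bash
python3 look.py 12
python3 - <<'E'
from h import *
im,d=robot.read_camera("side")
x=robot.tip_of("reset_top","side"); print([(a["confidence"],a["pixel"]) for a in x[:2]])
im,d=robot.read_camera("wrist"); save(im,'wrist12.png')
for l in ("reset_top","stop_top","near_wing"):
  for x in robot.tip_of(l,"wrist")[:1]:
    r,c=map(int,np.round(x["pixel"])); print(l,x["confidence"],x["pixel"],world("wrist",x["pixel"],d[r,c]))
E
```

```text
{'time': np.float64(10.125), 'tool_pos': array([0.5488, 0.2023, 0.2018]), 'tool_rot': array([3.1410e+00, 2.6000e-03, 3.1267e+00]), 'contact_force': array([ 0.1369, -0.2142, -0.0375]), 'opening': np.float64(0.0001)}
[(0.7, [212.3, 293.5])]
near_wing 0.84 [257.5, 479.5] [0.54003018 0.29995978 0.19908021]
  return _methods._mean(a, axis=axis, dtype=dtype,
  ret = ret.dtype.type(ret / rcount)
Traceback (most recent call last):
  File "look.py", line 7, in <module>
    print('side stop flat',m.sum(),np.median(P[m][:,2]),np.percentile(P[m][:,2],[10,90]))
                                                        ~~~~~~~~~~~~~^^^^^^^^^^^^^^^^^^^
IndexError: index -1 is out of bounds for axis 0 with size 0
```

View pics/side12.png

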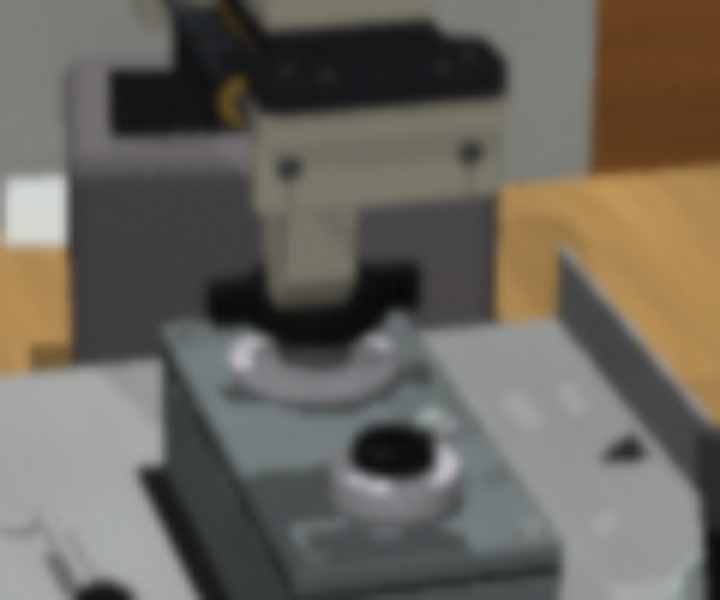

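View pics/wrist12.png

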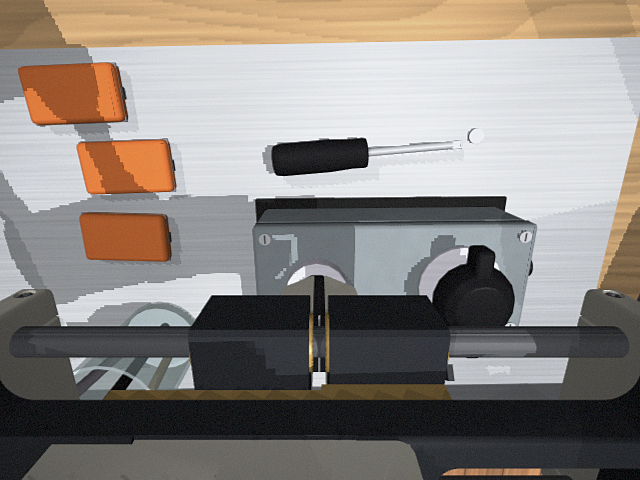

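The stop button is out and back at rest: in the wrist view its wing points straight at the robot, at (258,481). Now to the reset button.

Emit:
apply_moves([
  {"tx": -0.0267,"ty": -0.002,"tz": 0,"yaw": 0,"grip": -1},
  {"tx": -0.0267,"ty": -0.002,"tz": 0.02,"yaw": 0,"grip": -1},
  {"tx": -0.0267,"ty": -0.002,"tz": 0.038,"yaw": 0,"grip": -1},
  {"tx": -0.0267,"ty": -0.002,"tz": 0.047,"yaw": 0,"grip": -1},
  {"tx": -0.0267,"ty": -0.002,"tz": 0.047,"yaw": 0,"grip": -1},
])

```text
time: 11.1
tool_pos: [0.5747, 0.2015, 0.1528]
tool_rot: [-3.142, -0.001, 3.127]
contact_force: [-0.0, 0.5, -0.3]
opening: 0.0006
```

```bash
python3 - <<'E'
from h import *
o=robot.observe(); print({k:np.round(v,4) for k,v in o.items() if k in("tool_pos","tool_rot","time","contact_force","opening")})
im,d=robot.read_camera("side"); save(cv2.resize(im[140:240,230:350],None,fx=6,fy=6),'side13.png')
im,d=robot.read_camera("wrist"); save(im,'wrist13.png')
E
```

```text
{'time': np.float64(11.1), 'tool_pos': array([0.5747, 0.2015, 0.1528]), 'tool_rot': array([-3.1415e+00, -9.0000e-04,  3.1274e+00]), 'contact_force': array([-0.0184,  0.5156, -0.3079]), 'opening': np.float64(0.0006)}
```

View pics/side13.png

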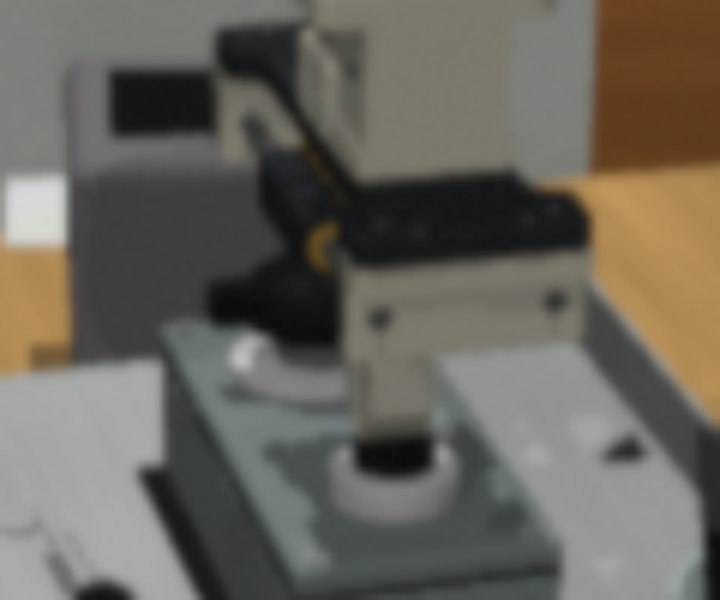

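View pics/wrist13.png

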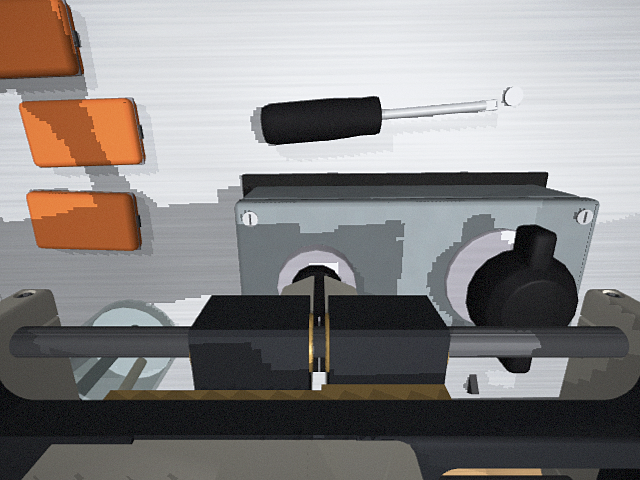

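The tip is centred over the reset button (wrist (275,318), side crop (435,395)). Pressing.

Emit:
apply_moves([
  {"tx": 0,"ty": 0,"tz": 0.003,"yaw": 0,"grip": -1},
  {"tx": 0,"ty": 0,"tz": 0.006,"yaw": 0,"grip": -1},
  {"tx": 0,"ty": 0,"tz": 0.0085,"yaw": 0,"grip": -1},
  {"tx": 0,"ty": 0,"tz": 0.0085,"yaw": 0,"grip": -1},
])

```text
time: 11.7
tool_pos: [0.5757, 0.2014, 0.1462]
tool_rot: [3.141, 0.002, 3.127]
contact_force: [-1.2, 0.4, 9.3]
opening: 0.0003
```

The force is 9.3 N, above the 5 N bottom force, at reported z 0.1462, so it's fully in. Retracting well clear.

Emit:
apply_moves([
  {"tx": 0,"ty": 0,"tz": -0.015,"yaw": 0,"grip": -1},
  {"tx": 0,"ty": 0,"tz": -0.04,"yaw": 0,"grip": -1},
  {"tx": 0,"ty": 0,"tz": -0.08,"yaw": 0,"grip": -1},
  {"tx": 0.05,"ty": 0,"tz": -0.1,"yaw": 0,"grip": -1},
  {"tx": 0.1,"ty": 0,"tz": -0.1,"yaw": 0,"grip": -1},
  {"tx": 0.15,"ty": 0,"tz": -0.1,"yaw": 0,"grip": -1},
  {"tx": 0.18,"ty": 0,"tz": -0.1,"yaw": 0,"grip": -1},
  {"tx": 0.18,"ty": 0,"tz": -0.1,"yaw": 0,"grip": -1},
])

```text
time: 12.7
tool_pos: [0.3935, 0.2038, 0.2456]
tool_rot: [3.141, 0.001, 3.128]
contact_force: [0.5, -0.3, -0.5]
opening: 0.0002
```

```bash
python3 - <<'E'
from h import *
o=robot.observe(); print({k:np.round(v,4) for k,v in o.items() if k in("tool_pos","time","contact_force")})
im,d=robot.read_camera("top"); save(im,'top14.png'); P=cloud(d,"top"); d0=np.load('top0d.npy'); P0=cloud(d0,"top")
im0=cv2.cvtColor(cv2.imread('pics/top0.png'),cv2.COLOR_BGR2RGB)
for n,p in(('before',P0),('after',P)):
    for l,c,r in(('stop',(.5775,.303),.014),('reset',(.5755,.2),.010)):
        m=(np.hypot(p[...,0]-c[0],p[...,1]-c[1])<r)&(p[...,2]>.17)&(p[...,2]<.22); print(n,l,m.sum(),np.median(p[m][:,2]).round(4))
    m=(np.hypot(p[...,0]-.5775,p[...,1]-.303)<.042)&(p[...,2]>.1885)&(p[...,2]<.215); q=p[m][:,:2]; w,V=np.linalg.eigh(np.cov(q.T)); print(n,'wing axis',V[:,1],len(q))
for n,i in(('before',im0),('after',im)):
    o=((i[...,0]>130)&(i[...,1]>20)&(i[...,2]<40)).astype(np.uint8); o[:,:280]=0;o[:,380:]=0;o[:230]=0;o[345:]=0
    print(n,[ (s[4],c.round(1)) for s,c in zip(*cv2.connectedComponentsWithStats(o)[2:]) if s[4]>100][1:])
im,d=robot.read_camera("side"); save(im,'side14.png'); P=cloud(d,"side")
for l,c,r in(('stop',(.5775,.303),.014),('reset',(.5755,.2),.011)):
    m=(np.hypot(P[...,0]-c[0],P[...,1]-c[1])<r)&(P[...,2]>.175)&(P[...,2]<.22); print('side',l,m.sum(),np.median(P[m][:,2]))
E
```

```text
{'time': np.float64(12.7), 'tool_pos': array([0.3935, 0.2038, 0.2456]), 'contact_force': array([ 0.548 , -0.3092, -0.548 ])}
before stop 248 0.2027
before reset 119 0.1839
before wing axis [-0.99987977  0.0155064 ] 965
after stop 245 0.2027
after reset 121 0.1837
after wing axis [-0.99987023  0.01610962] 967
before []
after [(np.int32(833), array([317. , 252.4])), (np.int32(850), array([309.9, 287.2])), (np.int32(163), array([324.2, 311.4]))]
side stop 69 0.20413654471904347
side reset 48 0.18574746447958157
```

View pics/top14.png

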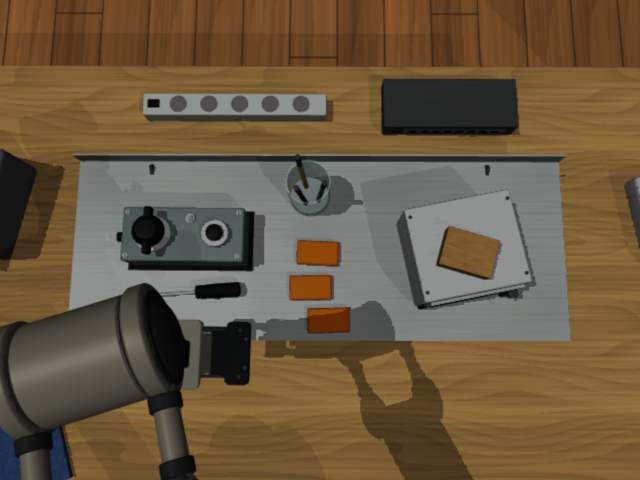

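View pics/side14.png

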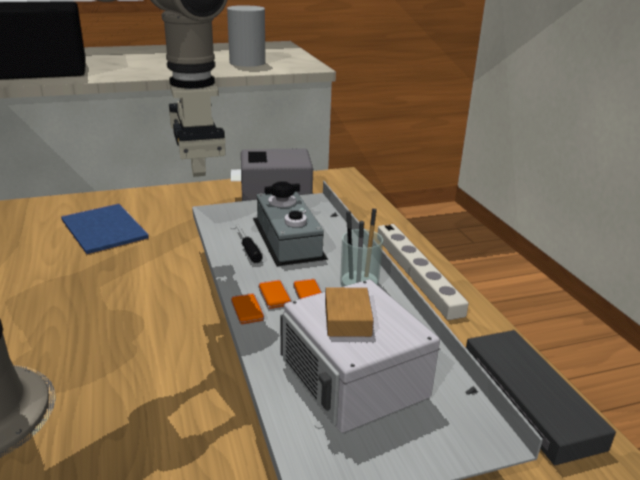

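The final pictures show both buttons out, the wings back at rest, and the drives (252,317), (287,311), (320,329) and everything else where they were. Handing in.

```bash
python3 -c "
from cell import robot
print(robot.hand_in())"
```

```text
the job is handed in; nothing more can be done
None
```

I did the check in the order asked and handed it in at about 13 s of the 48 s allowed; the hand-in reports no verdict.

- **Stop button pressed:** I pushed it with closed fingertips to its hard stop, at about 26 N. It stayed latched when let go, with its top at z 0.198.
- **Stop button released:** I pushed one fingertip against the near wing to the robot's left. The button sprang out to about 0.2035 and turned back to rest once I let go.
- **Reset button pressed:** I pushed it fully in with 9.3 N; it needs about 5 N to reach the bottom.

**Last checks:**
- Top-camera heights before and after match: stop 0.2027 and 0.2027, reset 0.1839 and 0.1837.
- The wing axis is within about 0.001 rad of where it started.
- The drives, screwdriver, pen holder and screw box look unmoved in the pictures, and the robot is touching nothing.

**What disagreed or failed:**
- The reported tool point lay about 34–36 mm below the visible fingertips. I confirmed this by contact and used the camera-measured tip instead.
- The first move was refused because some rows were missing keys, and one check script failed while the gripper hid the stop button.
- My automatic before/after comparison of the drives' positions didn't give usable numbers. That part rests on looking at the pictures.

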